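# Seat the bottle foot-up in the chuck

### The job

The terracotta bottle on the ware board stands upside down, on its mouth. Pick it up as it stands and lower it, still mouth down, into the grey conical chuck on the banding wheel until it sits fully home, centred and upright, with its foot up ready for waxing, then let go. It is brittle, so set it in rather than dropping it, and leave the white bottle and the terracotta tumbler standing where they are.

Things in the scene. Friction and masses are not known exactly. Their poses are not given: they have to be found in the camera images.
- red_bottle_center (a point): Centre (half-way up) of the orange-brown bottle, rigid, about 0.3 kg, round about its z axis (up). Upside down on a 12 mm grey ware board, 110 mm tall: mouth 40 mm across, 55 mm below this point; cone widening to 60 mm across over the lowest 18 mm; then a straight body, 60 mm across, to 20 mm below the top; foot ring on top. Grasp across the body at this point or up to 20 mm above it, so the fingertips clear the chuck.
- chuck_mouth (a point): Centre of the open mouth of the grey chuck, z up: a conical cup fixed on the 170 mm metal head of a locked banding wheel; mouth 100 mm above the table, 40 mm above the head. Inside 68 mm across at the mouth (80 outside), 33 mm deep, narrowing as the bottle does (10 mm of radius in 18 mm). When home, the bottle's centre is about 30 mm above this point. Both are smooth: a few mm of error centres itself.
- white_bottle_center (a point): Bystander: centre of a white bottle of exactly the same shape and size (60 mm diameter, 110 mm tall), also upside down on the ware board.
- tumbler_center (a point): Bystander: centre (half-way up) of a terracotta tumbler, upright and open at the top, 95 mm tall, 68 mm in diameter at the rim and 52 mm at the foot, on the ware board.

How it is judged:
At the end, for the whole second after the job is handed in: The terracotta bottle rests, released, mouth down in the chuck: its centre within 10 mm of the chuck's axis and no more than 40 mm above the chuck's mouth (home is about 30 mm), within 12 degrees of upright, at rest; the white bottle and the tumbler are within 30 mm of where they started (horizontal distance between red_bottle_center and chuck_mouth below 0.01 m and z of red_bottle_center in the frame of chuck_mouth between 0.018 and 0.04 m and angle between red_bottle_center's own z axis and vertical below 0.21 rad and linear speed of red_bottle below 0.02 m/s and distance of each of white_bottle_center, tumbler_center from where it was at the start of the episode below 0.03 m); the robot touches nothing.
It fails at once if the terracotta bottle is dropped (falls free of the fingers faster than 0.6 m/s, a fall of about 18 mm) (contact force between the fingers and red_bottle below 0.1 N and linear speed of red_bottle above 0.6 m/s).
It fails at once if the white bottle is pushed more than 30 mm from its place or knocked over (distance of white_bottle_center from where it was at the start of the episode above 0.03 m or angle between white_bottle_center's own z axis and vertical above 0.5 rad).
It fails at once if the tumbler is pushed more than 30 mm from its place or knocked over (distance of tumbler_center from where it was at the start of the episode above 0.03 m or angle between tumbler_center's own z axis and vertical above 0.5 rad).
It also fails if it takes over 40 s, if anything falls off the work surface, if the arm or the gripper's body presses on something with over 40 N, if the wrist force passes 120 N, or if a joint passes its speed limit or range.

### The arm

A 6-joint arm with a two-finger parallel gripper is mounted at the origin on the work surface. World frame = base frame: x ahead of the robot, y to its left, z up, the work surface at z = 0. Lengths are in m, angles in rad, forces in N, time in s.
With the tool pointing down it reaches from about 0.425 to 1.125 m from the base axis. Payload 14.9 kg.
Tool frame: the origin (TCP) lies where the fingers leave the gripper's body, on its centre line; the fingertips stand 78 mm ahead of it and the grasp point (between the pads) lies 60 mm ahead of it (r.grip_point_offset is the distance from the TCP to the grasp point, in m); z points along the fingers, y is the direction in which the jaws open and shut (so a half turn about z gives the same grasp; the last joint's range is limited). The gripper opens to 91 mm and grips with 3 to 60 N. Pads are 32 mm wide; open, the fingers measure 118 mm over their backs; the gripper's body (76 mm by 178 mm) begins 60 mm behind the grasp point.
Start: joints at [-1.285, 0.379, 1.734, -0, 1.028, -0.033], TCP at [0.219, -0.665, 0.292] pointing down, gripper open.
Joint ranges: [-2.77, 2.77], [-0.74, 2.19], [0, 2.66], [-1.06, 4.2], [0.31, 2.87], [-3.08, 3.08]. Speed limits (rad/s): [1.89, 1.89, 2.39, 3.14, 3.14, 3.14].

### API

Orientations are given as a unit quaternion [w, x, y, z].
In Python, from bench import r, cams gives the robot as it stands.
- The arm moves only by the tool arm_command, never from a script. Its argument "moves" is text: rows parted by semicolons, each of 5 numbers parted by spaces: the shift along the tool's x, y, z in mm, then the turn about the tool's z in rad, then the finger opening in mm, from 0 to 91.2. In form: dx dy dz twist gripper; .... A call has 1 to 8 rows; each row shifts and turns the commanded pose from where the row before left it, along the tool's axes as they then stand; what a row does not reach is not made up. A row lasts 1/12 s, in which the tool goes at most 41.7 mm and 7.16 degrees, less where a joint would pass 70% of its speed; a pose out of reach is approached as far as the arm can. A call with a gripper value outside its range is refused whole. The fingers move at their own pace and stop on an object; "newtons" is the grip in N (left out, the last holds). Time passes only in rows, so rows that do not move let the fingers close. It gives the time, the measured TCP pose, the force and the opening at its end, in the units of the state.
- r.get_obs(): the state, without advancing time (a new reading comes with each control period).
- cams.camera(name): name is "scene" or "side" or "wrist"; returns a dict with "img" (480x640x3 uint8, red, green, blue), "vfov" (degrees; the focal length in pixels is half the picture's height over the tangent of half this angle, whatever the lens; pixels are square), "cx", "cy" (the principal point, pixels), "k1" (the pictures are not rectified: a ray, as slopes to the right and down, at radius r is drawn at 1 + k1 r^2 times it, then the intrinsics apply), "extrinsics" (4x4, takes a point from world to camera coordinates). Camera axes: x right, y up, looking along -z (the intrinsics and any distortion apply to the point x, -y, -z); pixel columns grow to the right and rows downward; lengths in m; the calibration is good to about 2 mm. A picture is of the moment at which its call begins. There is no depth.
- r.job_done(): hands the job in, once; it reports no verdict.
Trained networks look in the newest picture that a camera, given by its name, has taken for a name from the list of things; names that differ only in an ending like _2 or _b are one class to them, and where a whole thing is asked for, a point or a joint stands for the part that bears it (a point fixed in the world has none). Each returns a list of dicts, best first, with "p" (0 to 1); they miss things now and then, are a little off and sometimes report something else, mostly with a low value. They report only what shows in the picture. A call takes as long as a camera call.
- cams.outline_of(camera, name): "region" (480x640 bool, what is visible of it) and "extent" ([left, top, width, height] in pixels, round what is visible of it).
- cams.tip_of(camera, name): "xy" ([column, row] in pixels: a listed point, or the origin of a listed thing).
The state is a dict: "time": time; "joints": joint angles; "joint_vel": joint speeds; "joint_torque": joint torques, N m; "position": TCP position; "tcp_rot": TCP orientation; "wrist_force": force on the tool from outside, world axes, zero at the start; "wrist_torque": the same for the moment, N m; "opening": finger opening in m.
Only numpy, scipy, OpenCV 4.12 (cv2) and the standard library are available. Lean on these libraries where they do the work, as an engineer would, in place of code of your own. Each camera call takes 0.05 s, during which the arm holds its last target.

## Working session

There is one attempt and no reset: what is moved stays moved. The work goes in short steps, Python scripts to look and compute and a tool call to move; the robot and the scene stay as the last step left them, time stands still between calls to the robot, and variables do not carry over. Pictures are saved under pics/ and viewed, and the job is handed in when it is done.

Besides the shell and the picture viewer there is one more tool, called after "Emit:" by a JSON object that holds its "name" and its "arguments", one argument or row to a line. arm_command: Moves the arm, as the interface text tells. Its arguments: {"type":"object","properties":{"moves":{"type":"string"},"newtons":{"type":"number"}},"required":["moves"]}

```bash
mkdir -p pics; ls; cat > h.py <<'E'
import numpy as np, cv2
from bench import r, cams
def shot(n,fn):
    c=cams.camera(n); cv2.imwrite(fn,c["img"][:,:,::-1].copy()); return c
def ray(c,uv):
    f=240/np.tan(np.radians(c["vfov"])/2)
    d=np.array([(uv[0]-c["cx"])/f,(uv[1]-c["cy"])/f]); s=d.copy()
    for _ in range(30): s=d/(1+c["k1"]*(s@s))
    E=np.array(c["extrinsics"]);R=E[:3,:3];t=E[:3,3]
    v=R.T@np.array([s[0],-s[1],-1]); return -R.T@t, v/np.linalg.norm(v)
def proj(c,p):
    f=240/np.tan(np.radians(c["vfov"])/2)
    E=np.array(c["extrinsics"]);q=E[:3,:3]@np.array(p)+E[:3,3]
    s=np.array([q[0],-q[1]])/-q[2]; s=s*(1+c["k1"]*(s@s)); return s*f+[c["cx"],c["cy"]]
def atz(c,uv,z):
    o,v=ray(c,uv); return o+v*(z-o[2])/v[2]
def tri(rs):
    A=0;b=0
    for o,v in rs:
        M=np.eye(3)-np.outer(v,v);A=A+M;b=b+M@o
    return np.linalg.solve(A,b)
E
python3 - <<'E'
from h import *
C={n:shot(n,f"pics/{n}0.png") for n in("scene","side","wrist")}
for k in ["red_bottle_center","chuck_mouth","white_bottle_center","tumbler_center"]:
    z={"red_bottle_center":.067,"chuck_mouth":.1,"white_bottle_center":.067,"tumbler_center":.0595}[k]
    rs=[]
    for n in C:
        t=cams.tip_of(n,k)
        for d in t[:2]:
            print(k,n,np.round(d["xy"],1),round(d["p"],2),atz(C[n],d["xy"],z).round(4))
        if t: rs.append(ray(C[n],t[0]["xy"]))
    if len(rs)>1: print("tri",tri(rs).round(4))
print(r.get_obs())
E
```

```text
pics
red_bottle_center scene [435.5 256.3] 0.72 [0.4812 0.2612 0.067 ]
red_bottle_center side [324.2 392.9] 0.55 [0.4852 0.2616 0.067 ]
tri [0.4846 0.2616 0.0692]
chuck_mouth scene [202.  242.5] 0.84 [ 0.5262 -0.1774  0.1   ]
chuck_mouth side [371.7 159. ] 0.7 [ 0.5246 -0.1788  0.1   ]
tri [ 0.5248 -0.1784  0.0995]
white_bottle_center scene [315.9 244.8] 0.87 [0.4707 0.0311 0.067 ]
white_bottle_center scene [435.5 254.6] 0.26 [0.4761 0.2615 0.067 ]
white_bottle_center side [369.4 266.3] 0.69 [0.4766 0.0297 0.067 ]
tri [0.476  0.0321 0.0711]
tumbler_center scene [360.9 313.7] 0.81 [0.6365 0.1283 0.0595]
tumbler_center side [252.7 292.5] 0.86 [0.6439 0.1253 0.0595]
tri [0.6419 0.1285 0.0653]
{'time': 0.75, 'joints': array([-1.28529575e+00,  3.78871136e-01,  1.73415905e+00, -2.51397560e-05,
        1.02853366e+00, -3.32867833e-02]), 'joint_vel': array([-0.00070623, -0.00097763,  0.00253502,  0.00050539,  0.00018396,
        0.00030868]), 'joint_torque': array([ 3.09684665e-04, -7.63596225e+01, -4.34710014e+01,  6.51297555e-02,
        3.90024763e-02, -7.02620264e-05]), 'position': array([ 0.21939849, -0.66475987,  0.29227226]), 'tcp_rot': array([ 1.56435564e-05,  9.87322670e-01,  1.58726008e-01, -8.86963406e-06]), 'wrist_force': array([-0.22822843,  1.43262661, -0.19438215]), 'wrist_torque': array([-0.02892761,  0.03220043,  0.04892571]), 'opening': 0.09107069940587001}
```

View pics/scene0.png

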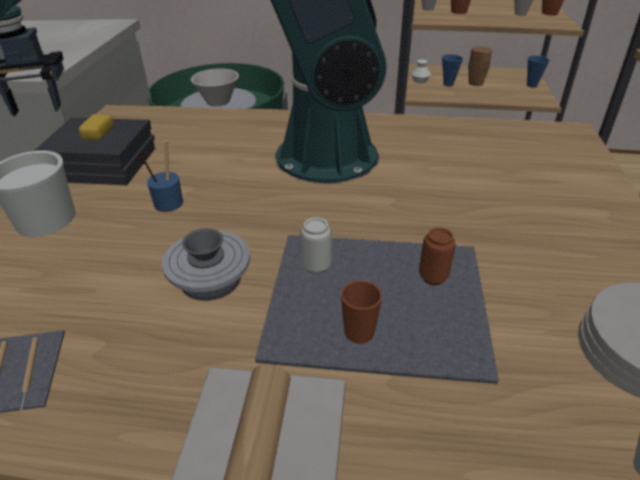

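View pics/side0.png

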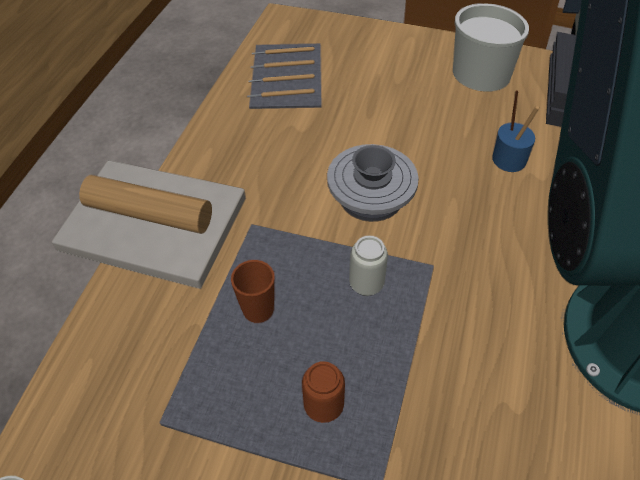

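Scene: red bottle near (437,256), chuck (204,242), white bottle (316,245), tumbler (361,312). The network's points match the picture. I'll align the tool with the world axes and go towards the bottle.

Emit:
{"name": "arm_command", "arguments": {
  "moves": "0 0 0 0.106 91; 0 0 0 0.106 91; 0 0 0 0.107 91; 20 -25 0 0 91; 25 -30 0 0 91; 25 -30 0 0 91; 25 -30 0 0 91; 25 -30 0 0 91"
}}

```text
time: 1.42
position: [0.3402, -0.5183, 0.2923]
tcp_rot: [0.0, 1.0, -0.0, 0.0]
wrist_force: [1.6, 0.7, 0.2]
opening: 0.091
```

Emit:
{"name": "arm_command", "arguments": {
  "moves": "25 -30 0 0 91; 25 -30 0 0 91; 25 -30 0 0 91; 25 -30 0 0 91; 25 -30 0 0 91; 20 -35 0 0 91; 15 -38 0 0 91; 10 -38 0 0 91"
}}

```text
time: 2.08
position: [0.5106, -0.2571, 0.2924]
tcp_rot: [0.0, 1.0, -0.0, 0.0]
wrist_force: [1.3, -0.1, -0.2]
opening: 0.0915
```

Emit:
{"name": "arm_command", "arguments": {
  "moves": "0 -38 0 0 91; 0 -38 0 0 91; 0 -38 0 0 91; 0 -38 0 0 91; 0 -38 0 0 91; 0 -38 0 0 91; 0 -38 0 0 91; 0 -38 0 0 91"
}}

```text
time: 2.75
position: [0.5092, 0.047, 0.2925]
tcp_rot: [-0.0, 1.0, -0.0, 0.0]
wrist_force: [0.4, -0.5, 0.5]
opening: 0.0913
```

Emit:
{"name": "arm_command", "arguments": {
  "moves": "-3 -38 0 0 91; -5 -38 0 0 91; -5 -38 0 0 91; -5 -38 0 0 91; -5 -30 0 0 91; -2 -20 0 0 91; 0 -10 0 0 91; 0 0 0 0 91"
}}

```text
time: 3.42
position: [0.4846, 0.2586, 0.2923]
tcp_rot: [-0.0, 1.0, 0.001, 0.0]
wrist_force: [0.8, -1.1, -0.3]
opening: 0.0911
```

```bash
python3 - <<'E'
from h import *
C={n:shot(n,f"pics/{n}1.png") for n in("scene","side","wrist")}
print(r.get_obs()["position"])
for k,z in [("red_bottle_center",.067),("chuck_mouth",.1)]:
    rs=[]
    for n in C:
        t=cams.tip_of(n,k)
        for d in t[:2]:
            print(k,n,np.round(d["xy"],1),round(d["p"],2),atz(C[n],d["xy"],z).round(4))
        o=cams.outline_of(n,k)
        if o: print(n,o[0]["extent"],round(o[0]["p"],2))
p=proj(C["wrist"],[.484,.2615,.122]);print(p)
E
```

```text
[0.48473494 0.25624821 0.29216806]
red_bottle_center scene [440.1 255.9] 0.68 [0.4791 0.27   0.067 ]
scene [419.7, 229.2, 31.9, 61.6] 0.92
red_bottle_center side [322.2 392.6] 0.87 [0.4881 0.2619 0.067 ]
side [303.6, 369.9, 42.5, 52.1] 0.63
wrist [280.3, 188.0, 73.1, 79.1] 0.71
chuck_mouth scene [201.5 241.3] 0.85 [ 0.5228 -0.1794  0.1   ]
scene [158.5, 229.8, 88.6, 70.3] 0.58
[313.79680765 241.35502766]
```

View pics/wrist1.png

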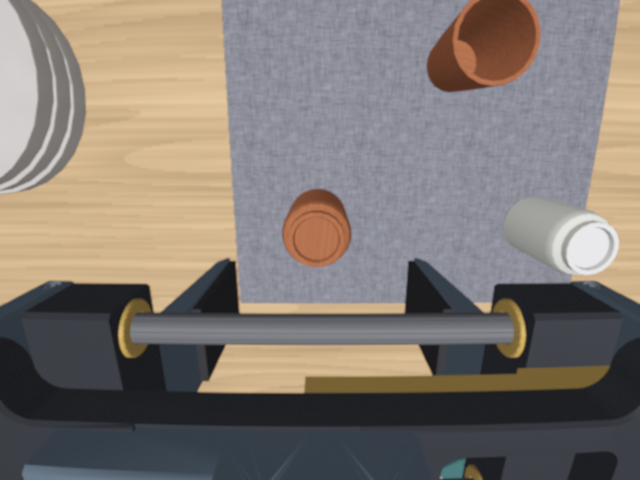

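The wrist view shows the red bottle's foot ring centred near (317,237), white bottle (588,245), tumbler (495,45). I'll turn it into a position.

```bash
python3 - <<'E'
from h import *
c=cams.camera("wrist"); print(r.get_obs()["position"])
for z in (.122,.117): print(atz(c,(317,237),z))
o=cams.outline_of("wrist","red_bottle_center")[0]["region"]
# match silhouette of a bottle model by hull overlap
from scipy.optimize import minimize
a=np.linspace(0,2*np.pi,60)
def mask(cam,x,y,z0=.012):
    P=[proj(cam,[x+R*np.cos(t),y+R*np.sin(t),z0+h]) for R,h in((.02,0),(.03,.018),(.03,.09),(.024,.11)) for t in a]
    h=cv2.convexHull(np.array(P,np.float32)*16).astype(int); m=np.zeros((480,640),np.uint8); cv2.fillConvexPoly(m,h,1,shift=4); return m>0
for n,x0 in (("wrist",(.484,.26)),("scene",(.484,.26)),("side",(.484,.26))):
    cc=cams.camera(n); L=cams.outline_of(n,"red_bottle_center")
    if not L: continue
    g=L[0]["region"]
    f=lambda p:1-(mask(cc,*p)&g).sum()/(mask(cc,*p)|g).sum()
    s=minimize(f,x0,method="Nelder-Mead",options=dict(initial_simplex=[x0,(x0[0]+.01,x0[1]),(x0[0],x0[1]+.01)]))
    print(n,s.x.round(4),round(1-s.fun,3))
print(r.get_obs()["position"])
E
```

```text
[0.4845791  0.25720652 0.29224867]
[0.48756173 0.25946133 0.122     ]
[0.48619218 0.25952542 0.117     ]
wrist [0.4856 0.2593] 0.951
scene [0.4827 0.2624] 0.876
side [0.4859 0.2632] 0.7
[0.48456338 0.25723213 0.29221853]
```

Emit:
{"name": "arm_command", "arguments": {
  "moves": "1.5 -3 5 0 91; 0 0 20 0 91; 0 0 30 0 91; 0 0 30 0 91; 0 0 30 0 91; 0 0 20 0 91; 0 0 12 0 91; 0 0 6 0 91",
  "newtons": 20
}}

```text
time: 5.23
position: [0.4855, 0.26, 0.1375]
tcp_rot: [0.0, 1.0, -0.0, -0.001]
wrist_force: [-0.2, -0.3, -0.6]
opening: 0.0909
```

```bash
python3 - <<'E'
from h import *
C={n:shot(n,f"pics/{n}2.png") for n in("side","wrist")}
print(r.get_obs()["position"],r.get_obs()["wrist_force"])
cv2.imwrite("pics/c2.png",np.hstack([C["side"]["img"][300:480,220:440],C["wrist"]["img"][150:330,200:440]])[:,:,::-1].copy())
E
```

```text
[0.48606982 0.26023548 0.13880158] [0.55071751 0.99097435 0.23038282]
```

View pics/wrist2.png

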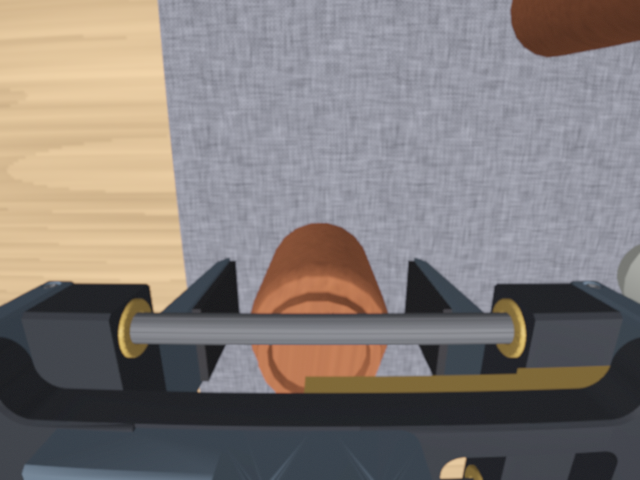

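View pics/side2.png

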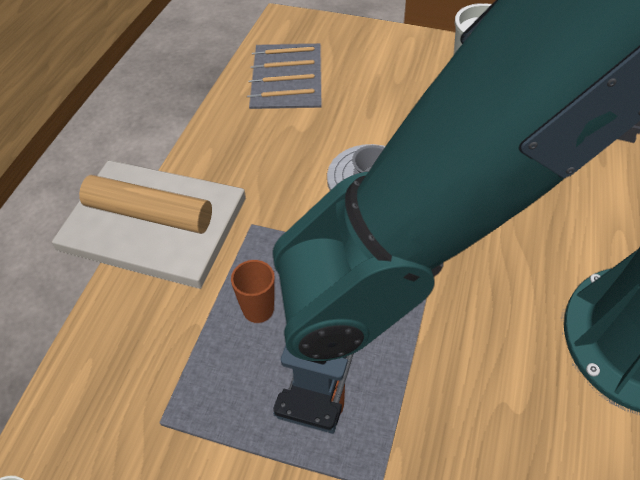

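The wrist view has the bottle centred between the fingers: body edges at columns 252–388, centre 320. I'll close.

Emit:
{"name": "arm_command", "arguments": {
  "moves": "0 0 0 0 70; 0 0 0 0 60; 0 0 0 0 50; 0 0 0 0 50; 0 0 0 0 50; 0 0 0 0 50; 0 0 0 0 50; 0 0 0 0 50",
  "newtons": 25
}}

```text
time: 6.0
position: [0.4864, 0.2604, 0.1397]
tcp_rot: [-0.0, 1.0, -0.0, 0.0]
wrist_force: [-0.6, 0.6, 7.2]
opening: 0.0596
```

Emit:
{"name": "arm_command", "arguments": {
  "moves": "0 0 -4 0 50; 0 0 -12 0 50; 0 0 -22 0 50; 0 0 -30 0 50; 0 0 -30 0 50; 0 0 -30 0 50; 0 0 -25 0 50; 0 0 -12 0 50"
}}

```text
time: 6.67
position: [0.4866, 0.2605, 0.3081]
tcp_rot: [-0.001, 1.0, -0.0, 0.002]
wrist_force: [1.0, 0.1, -3.6]
opening: 0.0592
```

Emit:
{"name": "arm_command", "arguments": {
  "moves": "0 12 0 0 50; -2 24 0 0 50; -6 34 0 0 50; -6 36 0 0 50; -6 36 0 0 50; -6 36 0 0 50; -6 36 0 0 50; -4 36 0 0 50"
}}

```text
time: 7.33
position: [0.4481, 0.0083, 0.3028]
tcp_rot: [0.0, 1.0, 0.0, -0.001]
wrist_force: [1.2, -0.4, -3.4]
opening: 0.0595
```

Emit:
{"name": "arm_command", "arguments": {
  "moves": "0 36 0 0 50; 0 36 0 0 50; 0 36 0 0 50; 0 34 0 0 50; 0 25 0 0 50; 0 15 0 0 50; 0 6 0 0 50; 0 0 0 0 50"
}}

```text
time: 8.0
position: [0.4491, -0.1787, 0.3031]
tcp_rot: [-0.0, 1.0, -0.001, -0.001]
wrist_force: [0.3, -0.7, -4.1]
opening: 0.0594
```

```bash
python3 - <<'E'
from h import *
C={n:shot(n,f"pics/{n}3.png") for n in("scene","side","wrist")}
print(r.get_obs()["position"],r.get_obs()["wrist_force"],r.get_obs()["opening"])
for k,z in [("red_bottle_center",.067),("chuck_mouth",.1)]:
    rs=[]
    for n in C:
        t=cams.tip_of(n,k)
        for d in t[:2]:
            print(k,n,np.round(d["xy"],1),round(d["p"],2),atz(C[n],d["xy"],z).round(4))
        if t: rs.append(ray(C[n],t[0]["xy"]))
    if len(rs)>1: print("tri",tri(rs))
E
```

```text
[ 0.44957833 -0.17696449  0.30364423] [ 0.1937443   0.21112311 -4.26694476] 0.059746714336159926
red_bottle_center scene [202.1 160.4] 0.74 [ 0.1694 -0.2933  0.067 ]
red_bottle_center side [422.2 111.7] 0.67 [ 0.4639 -0.3744  0.067 ]
tri [ 0.44641519 -0.18003593  0.22927411]
chuck_mouth scene [199. 240.] 0.81 [ 0.5195 -0.1854  0.1   ]
chuck_mouth side [373.1 159.4] 0.75 [ 0.522  -0.1785  0.1   ]
chuck_mouth wrist [324.5 149.2] 0.69 [ 0.5197 -0.181   0.1   ]
tri [ 0.52097022 -0.18198805  0.09977719]
```

View pics/wrist3.png

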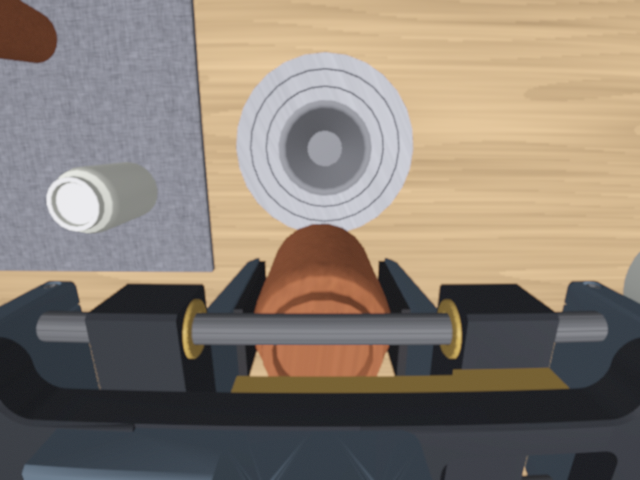

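View pics/scene3.png

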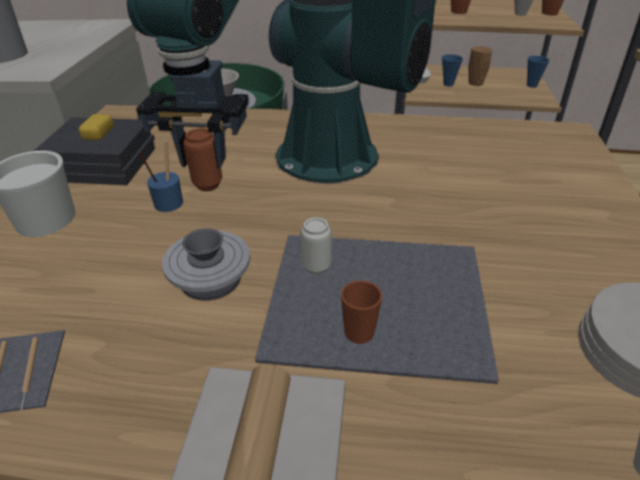

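The wrist view shows the chuck rim spanning about columns 279–370 and rows 100–194, centre (325,147), inside the wheel head (238–412, 54–231). I'll measure both circles.

```bash
python3 - <<'E'
from h import *
from scipy.optimize import least_squares
c=cams.camera("wrist"); print(r.get_obs()["position"])
g=cv2.GaussianBlur(cv2.cvtColor(c["img"],cv2.COLOR_RGB2GRAY),(3,3),0).astype(np.float32)
a=np.linspace(0,2*np.pi,120,endpoint=False)
def score(x,y,z,R):
    s=0
    v=[]
    for t in a:
        u=np.array([np.cos(t),np.sin(t)])
        p=proj(c,[x+(R+.002)*u[0],y+(R+.002)*u[1],z]);q=proj(c,[x+(R-.002)*u[0],y+(R-.002)*u[1],z])
        if p[1]>222:continue
        P=cv2.remap(g,np.float32([[p[0],q[0]]]),np.float32([[p[1],q[1]]]),1)[0];v.append(P[0]-P[1])
    return abs(np.mean(v))
for z,R in((.1,.04),(.1,.034),(.06,.085)):
    b=max((score(x,y,z,R),x,y) for x in np.arange(.51,.535,.001) for y in np.arange(-.192,-.168,.001))
    print(z,R,np.round(b,4))
E
```

```text
[ 0.4500631  -0.17741867  0.30428616]
0.1 0.04 [36.9004  0.52   -0.181 ]
0.1 0.034 [43.9817  0.52   -0.181 ]
0.06 0.085 [ 7.2671  0.515  -0.169 ]
```

Emit:
{"name": "arm_command", "arguments": {
  "moves": "8 1 0 0 50; 18 1 0 0 50; 20 0.5 0 0 50; 15 0 0 0 50; 8 0 0 0 50; 2 0 0 0 50; 0 0 0 0 50; 0 0 0 0 50"
}}

```text
time: 9.17
position: [0.5204, -0.1802, 0.304]
tcp_rot: [-0.0, 1.0, -0.0, -0.0]
wrist_force: [-0.7, -0.5, -3.9]
opening: 0.0595
```

```bash
python3 - <<'E'
from h import *
C={n:shot(n,f"pics/{n}4.png") for n in("scene","side")}
o=r.get_obs();print(o["position"],o["opening"])
x,y,z=o["position"]
for n in C:
    im=C[n]["img"][:,:,::-1].copy()
    a=np.linspace(0,2*np.pi,80)
    for (X,Y,Z,R,col) in((.521,-.18,.1,.04,(0,255,0)),(x,y,z-.072-.037,.03,(255,255,0)),(x,y,z-.072+.035,.03,(255,255,0))):
        cv2.polylines(im,[np.int32([proj(C[n],[X+R*np.cos(t),Y+R*np.sin(t),Z]) for t in a])],True,col,1)
    p=proj(C[n],[x,y,.17]).astype(int); p[1]=max(p[1],90)
    im=im[p[1]-90:p[1]+90,p[0]-60:p[0]+60]; cv2.imwrite(f"pics/{n}4c.png",cv2.resize(im,None,fx=3,fy=3,interpolation=cv2.INTER_CUBIC))
a=cv2.imread("pics/scene4c.png");b=cv2.imread("pics/side4c.png");cv2.imwrite("pics/4c.png",np.hstack([a,b]))
E
```

```text
[ 0.52033425 -0.18026647  0.30417987] 0.059665378625365334
```

View pics/4c.png

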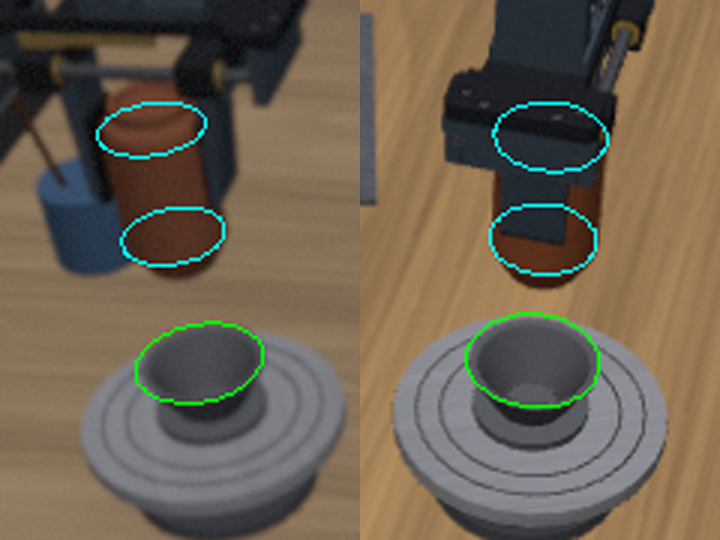

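The overlay puts the bottle within about 3 mm of the chuck axis, slightly towards −x. I'll nudge +2 mm in x and descend to just above contact.

Emit:
{"name": "arm_command", "arguments": {
  "moves": "2 0 5 0 50; 0 0 15 0 50; 0 0 20 0 50; 0 0 20 0 50; 0 0 15 0 50; 0 0 8 0 50; 0 0 4 0 50; 0 0 0 0 50"
}}

```text
time: 9.93
position: [0.5228, -0.1803, 0.2168]
tcp_rot: [-0.0, 1.0, -0.0, -0.0]
wrist_force: [-0.6, -0.1, -4.0]
opening: 0.0594
```

Emit:
{"name": "arm_command", "arguments": {
  "moves": "0 0 2 0 50; 0 0 2 0 50; 0 0 2 0 50; 0 0 1 0 50; 0 0 1 0 50; 0 0 0 0 50; 0 0 0 0 50"
}}

```text
time: 10.52
position: [0.523, -0.1803, 0.2093]
tcp_rot: [0.0, 1.0, -0.0, 0.0]
wrist_force: [-0.3, 0.2, -5.0]
opening: 0.0596
```

Emit:
{"name": "arm_command", "arguments": {
  "moves": "0 0 1 0 50; 0 0 1 0 50; 0 0 1 0 50; 0 0 0 0 50; 0 0 0 0 50"
}}

```text
time: 10.93
position: [0.5229, -0.1803, 0.2061]
tcp_rot: [-0.0, 1.0, -0.0, -0.0]
wrist_force: [1.3, -0.8, -4.3]
opening: 0.0596
```

Emit:
{"name": "arm_command", "arguments": {
  "moves": "0 0 1 0 50; 0 0 1 0 50; 0 0 0 0 50; 0 0 0 0 50"
}}

```text
time: 11.27
position: [0.5226, -0.1802, 0.204]
tcp_rot: [-0.0, 1.0, -0.0, -0.0]
wrist_force: [-3.8, 1.1, -2.5]
opening: 0.0591
```

Contact: the chuck is pushing towards −x, so I'll correct by 1 mm and go down another 1–2 mm.

Emit:
{"name": "arm_command", "arguments": {
  "moves": "-1 -0.3 0 0 50; 0 0 1 0 50; 0 0 0 0 50; 0 0 0 0 50"
}}

```text
time: 11.6
position: [0.522, -0.18, 0.2032]
tcp_rot: [0.0, 1.0, -0.0, -0.0]
wrist_force: [-1.8, -0.5, -2.8]
opening: 0.0594
```

Emit:
{"name": "arm_command", "arguments": {
  "moves": "-0.6 0 0.5 0 50; 0 0 0.5 0 50; 0 0 0 0 50; 0 0 0 0 50"
}}

```text
time: 11.93
position: [0.5214, -0.18, 0.2022]
tcp_rot: [-0.0, 1.0, -0.0, -0.0]
wrist_force: [-2.3, 0.7, -3.5]
opening: 0.0597
```

Emit:
{"name": "arm_command", "arguments": {
  "moves": "-0.5 0 0.5 0 50; 0 0 0.5 0 50; 0 0 0.5 0 50; 0 0 0 0 50; 0 0 0 0 50"
}}

```text
time: 12.35
position: [0.5213, -0.18, 0.2015]
tcp_rot: [-0.0, 1.0, -0.0, 0.0]
wrist_force: [-3.7, 2.5, 10.8]
opening: 0.0595
```

Upward force has risen to +11 N, so it is seated at the expected height (TCP 0.2015 against 0.202). I'll relax the grip, then open.

Emit:
{"name": "arm_command", "arguments": {
  "moves": "0 0 0 0 50; 0 0 0 0 50; 0 0 0 0 50",
  "newtons": 4
}}

```text
time: 12.6
position: [0.5213, -0.18, 0.2011]
tcp_rot: [0.0, 1.0, -0.0, 0.001]
wrist_force: [0.2, 3.3, 3.9]
opening: 0.0598
```

Emit:
{"name": "arm_command", "arguments": {
  "moves": "0 0 0 0 62; 0 0 0 0 65; 0 0 0 0 70; 0 0 0 0 80; 0 0 0 0 91; 0 0 0 0 91; 0 0 0 0 91; 0 0 0 0 91"
}}

```text
time: 13.27
position: [0.5209, -0.18, 0.2007]
tcp_rot: [0.0, 1.0, -0.0, -0.0]
wrist_force: [-0.3, 0.3, -0.3]
opening: 0.0909
```

```bash
python3 - <<'E'
from h import *
C={n:shot(n,f"pics/{n}5.png") for n in("scene","side","wrist")}
o=r.get_obs();print(o["position"],o["opening"],o["wrist_force"])
cv2.imwrite("pics/5c.png",np.hstack([cv2.resize(C[n]["img"][y:y+200,x:x+130],None,fx=2.9,fy=2.9) for n,x,y in(("scene",140,120),("side",310,60))])[:,:,::-1].copy())
E
```

```text
[ 0.52089763 -0.17999707  0.2007228 ] 0.09099725765797134 [-0.22059642  0.07612094  0.10544231]
```

View pics/5c.png

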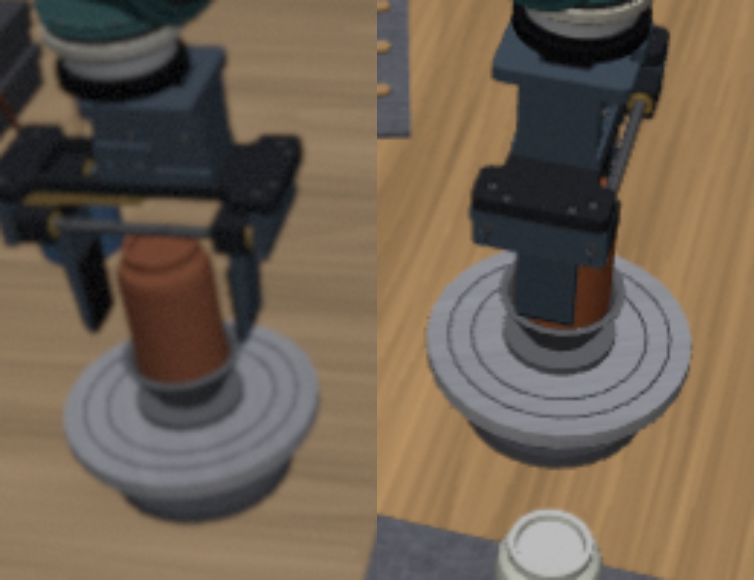

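View pics/wrist5.png

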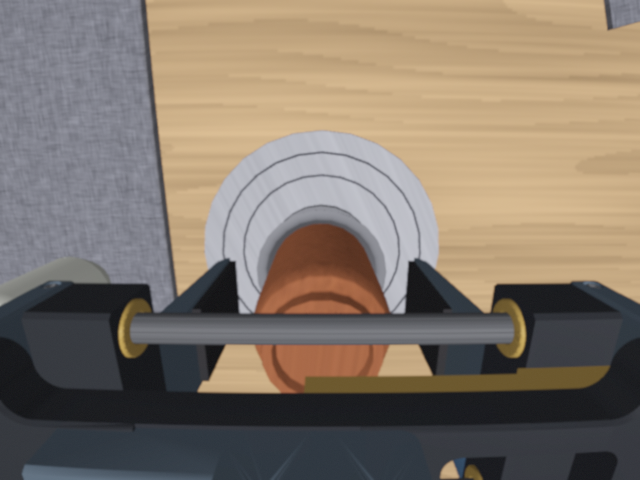

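The bottle stands in the chuck with the fingers clear on both sides (wrist view: body at columns 252–388, fingers at 237 and 407). I'll go straight up.

Emit:
{"name": "arm_command", "arguments": {
  "moves": "0 0 -5 0 91; 0 0 -15 0 91; 0 0 -25 0 91; 0 0 -30 0 91; 0 0 -30 0 91; 0 0 -20 0 91; 0 0 -8 0 91; 0 0 0 0 91"
}}

```text
time: 14.08
position: [0.5215, -0.1802, 0.3358]
tcp_rot: [0.001, 1.0, -0.0, 0.002]
wrist_force: [-1.3, -0.5, 0.6]
opening: 0.091
```

Emit:
{"name": "arm_command", "arguments": {
  "moves": "-15 0 0 0 91; -25 0 0 0 91; -25 0 0 0 91; -10 0 0 0 91; 0 0 0 0 91; 0 0 0 0 91"
}}

```text
time: 14.58
position: [0.4461, -0.1801, 0.3333]
tcp_rot: [-0.0, 1.0, -0.0, -0.0]
wrist_force: [-0.6, 0.3, 0.1]
opening: 0.0909
```

```bash
python3 - <<'E'
from h import *
from scipy.optimize import minimize
C={n:shot(n,f"pics/{n}6.png") for n in("scene","side","wrist")}
print(r.get_obs()["position"],r.get_obs()["time"])
for k,z in [("red_bottle_center",.13),("chuck_mouth",.1),("white_bottle_center",.067),("tumbler_center",.0595)]:
    rs=[]
    for n in C:
        t=cams.tip_of(n,k)
        for d in t[:1]:
            print(k,n,np.round(d["xy"],1),round(d["p"],2),atz(C[n],d["xy"],z).round(4))
        if t and k[0]!="c": rs.append(ray(C[n],t[0]["xy"]))
    if len(rs)>1: print("tri",tri(rs).round(4))
a=np.linspace(0,2*np.pi,80);out=[]
for n in C:
    im=C[n]["img"][:,:,::-1].copy()
    for Z,R,col in((.1,.04,(0,255,0)),(.165,.03,(255,255,0))):
        cv2.polylines(im,[np.int32([proj(C[n],[.521+R*np.cos(t),-.18+R*np.sin(t),Z]) for t in a])],True,col,1)
    p=proj(C[n],[.521,-.18,.13]).astype(int)
    h=65 if n!="wrist" else 115
    im=im[max(p[1]-h,0):p[1]+h,p[0]-h:p[0]+h]; out.append(cv2.resize(im,(266,266),interpolation=cv2.INTER_CUBIC))
cv2.imwrite("pics/6c.png",np.hstack(out))
E
```

```text
[ 0.44677893 -0.18009009  0.33357799] 14.7333
red_bottle_center scene [200.1 227.3] 0.75 [ 0.5185 -0.1784  0.13  ]
red_bottle_center side [375.1 148.4] 0.6 [ 0.5194 -0.1762  0.13  ]
tri [ 0.5193 -0.1776  0.1299]
chuck_mouth scene [201.5 239.3] 0.75 [ 0.5169 -0.1812  0.1   ]
chuck_mouth side [372.  157.4] 0.94 [ 0.5251 -0.183   0.1   ]
white_bottle_center scene [315.2 245.2] 0.69 [0.472  0.0299 0.067 ]
white_bottle_center side [370.5 268. ] 0.77 [0.4741 0.0325 0.067 ]
white_bottle_center wrist [122.1 186. ] 0.77 [0.48   0.0311 0.067 ]
tri [0.4764 0.0312 0.0679]
tumbler_center scene [361.1 313.4] 0.65 [0.6357 0.1286 0.0595]
tumbler_center side [255.9 293.7] 0.74 [0.6382 0.126  0.0595]
tumbler_center wrist [16.1 30.3] 0.81 [0.6381 0.1267 0.0595]
tri [0.6376 0.1273 0.0606]
```

View pics/6c.png

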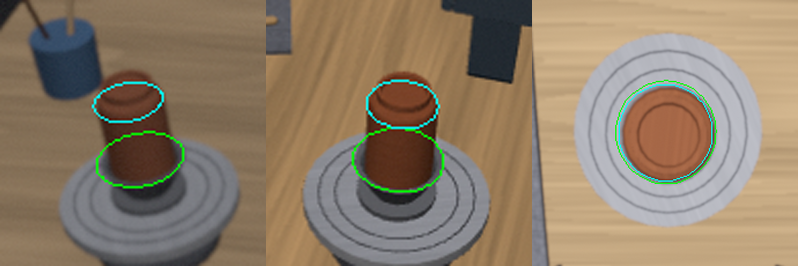

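View pics/scene6.png

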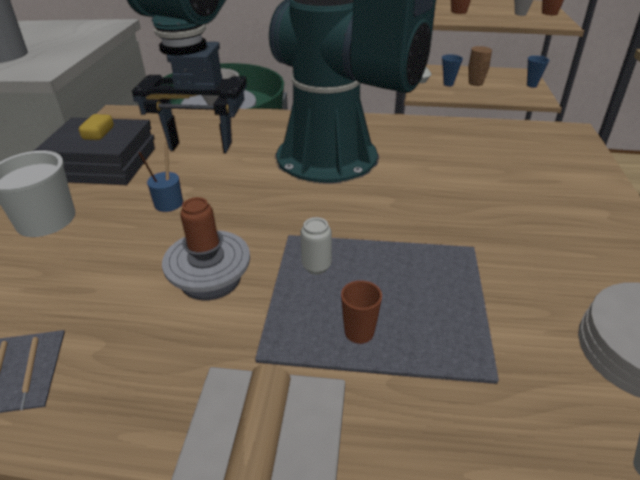

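The bottle sits upright and home: triangulated centre z is 0.130, 30 mm above the mouth. The bystanders haven't moved and the arm is clear, so I'll hand in.

```bash
python3 -c "
from bench import r
print(r.job_done())"
```

```text
the job is handed in; nothing more can be done
None
```

The terracotta bottle is seated mouth down in the chuck and released, and I handed the job in at about 15 s of the 40 s allowed. I gripped it 12 mm above its centre with 25 N and lowered it in millimetre steps. When the cone pushed it sideways I corrected about 2 mm in x. It bottomed at about 11 N upward; I then eased the grip, opened and backed the arm clear.

Last checks:
- **Bottle:** its centre triangulates to (0.519, −0.178, 0.130). That is 30 mm above the chuck mouth and about 3 mm from the estimated axis (0.521, −0.180). It looks upright in all three views.
- **Bystanders:** the white bottle measured within about 3 mm of its starting place and the tumbler within about 6 mm. Both are within the scatter of the measurements, so I take them as unmoved.
- **Disagreements:** the final chuck-mouth readings from the scene and side cameras differed by about 8 mm in x (0.517 against 0.525). The chuck is partly hidden by the bottle now; the readings before placing agreed better. My circle fit to the wheel head gave a weak, unusable result, so I used the chuck rim fit instead.

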